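Bolt the ingredient chest shut

ROBOT

A 6-joint arm with a two-finger parallel gripper is mounted at the origin on the work surface. World frame = base frame: x ahead of the robot, y to its left, z up, the work surface at z = 0. Lengths are in mm, angles in rad, forces in N, time in s.
With the tool pointing down it reaches from about 375 to 900 mm from the base axis. Payload 3.1 kg.
Tool frame: the origin (TCP) lies between the finger pads; the fingertips stand 14 mm ahead of it and the grasp point (between the pads) lies 5 mm behind it; z points along the fingers, y is the line along which they close (so a half turn about z gives the same grasp; the last joint's range is limited). The gripper opens to 87 mm and grips with 3 to 60 N. Pads are 19 mm wide; open, the fingers measure 117 mm over their backs; the gripper's body (75 mm by 190 mm) begins 51 mm behind the grasp point.
Start: joints at [1.077, 0.527, 1.433, -0, 1.181, -0.178], TCP at [194.07, 594.082, 236.548] pointing down, gripper open.
Joint ranges: [-3.08, 3.08], [-0.75, 2.2], [0.22, 2.44], [-1.43, 4.57], [0, 2.65], [-2.85, 2.85]. Speed limits (rad/s): [2.79, 2.79, 3.14, 3.14, 3.14, 3.14].

INTERFACE

Orientations are given as a unit quaternion [x, y, z, w].
In Python, from workcell import manip gives the robot as it stands.
- The arm moves only by the tool send_rows, never from a script. Its argument "commands" is a list of rows, each a list of 5 numbers: the shift along the tool's x, y, z in cm, then the turn about the tool's z in rad, then the opening, from -1 (shut) to 1 (fully open). A call has 1 to 12 rows; each row shifts and turns the commanded pose from where the row before left it, along the tool's axes as they then stand; what a row does not reach is not made up. A row lasts 1/10 s, in which the tool goes at most 50 mm and 8.59 degrees, less where a joint would pass 70% of its speed; a pose out of reach is approached as far as the arm can. A call is refused whole if a number of a shift passes 5 or a number of a turn 0.15, either way. A call with a gripper value outside its range is refused whole. The fingers move at their own pace and stop on an object; "force" is the grip in N (left out, the last holds). Time passes only in rows, so rows that do not move let the fingers close. It gives the time, the measured TCP pose, the force, the opening and the grip force at its end, in the units of the state.
- manip.read_state(): the state, without advancing time (a new reading comes with each control period).
- manip.capture(name): name is "scene" or "top"; returns (picture, depth): 384x512x3 uint8, red, green, blue; 384x512 float32, mm along the optical axis (not along the pixel's ray), 0 where there is no reading.
- manip.camera_info(name): a dict with "K" (3x3 intrinsics, pixels), "k1" (the pictures are not rectified: a ray, as slopes to the right and down, at radius r is drawn at 1 + k1 r^2 times it, then the intrinsics apply), "extrinsics" (4x4, takes a point from world to camera coordinates). Camera axes: x right, y up, looking along -z (the intrinsics and any distortion apply to the point x, -y, -z); pixel columns grow to the right and rows downward; lengths in mm; the calibration is good to about 2 mm. A picture is of the moment at which its call begins. camera_info takes no time and is no camera call.
- manip.finish_job(): hands the job in; it is judged then, once.
The state is a dict: "time": time; "joint_positions": joint angles; "dq": joint speeds; "joint_torque": joint torques, N m; "position": TCP position; "ee_rot": TCP orientation; "wrist_force": force on the tool from outside, world axes, zero at the start; "ft_torque": the same for the moment, N m; "grip_width": finger opening in mm; "grip_force": force on a finger pad.
Only numpy, scipy, OpenCV 4.12 (cv2) and the standard library are available. Lean on these libraries where they do the work, as an engineer would, in place of code of your own. Each camera call takes 0.05 s, during which the arm holds its last target. There are 200 camera calls.

TASK

Bolt the white ingredient chest shut: lift the bolt's handle clear of the rail beside it, slide the bolt across into its keeper, then feel for the notch in the rail and turn the handle down into it as far as it goes. Be gentle, never forcing the handle against the rail, and leave everything else on the chest and the table where it is; let go of the handle at the end.

Things in the scene. Friction and masses are not known exactly. Their poses are not given: they have to be found in the camera images.
- chest: White insulated chest with a grey flat two-leaf top, 284 (x) x 420 (y) x 120 mm tall, fixed to the table; origin at the centre of its underside, z up, x away from the robot at yaw 0, y along the bolt. On its top: the steel bolt, its keeper, and a steel rail beside the bolt on the robot's (-x) side. Over 30 N between handle and rail counts as forcing.
- rail_mid (a point): Fixed point on the chest top under the rail: the notch is centred within 15 mm of it along y. The rail, parallel to the bolt, 7 mm thick, faces 26 and 33 mm from the bolt's axis, top edge 44 mm above the chest top, has one open-topped notch 13 mm wide, 22 mm deep. It is screwed tight in a place along y that differs each time; its place and the notch's are not measured.
- keeper (a point): Foot of the keeper on the chest top: a steel bridge 38 mm wide, 20 mm long, 41 mm tall, which the bolt's end enters. The rail begins 39 mm before the notch's centre and goes on past the end of the bolt's travel; before its beginning the handle hangs freely beside the bolt.
- barrel: Steel base of the bolt: plate with two saddles (34 mm wide, 40 mm tall, 22 mm long, at y = -30 and +125 mm), fixed on the chest top, parallel to the chest. Origin on the chest top under the bolt's axis, in line with the handle at joint bolt = 0; y along the bolt towards the keeper, z up. The bolt's axis runs along y, 26 mm above this origin.
- bolt (a joint): Slide of the steel bolt rod (16 mm diameter) along the barrel's +y, m: 0 drawn back, 0.1 end of travel; starts at 0 to 0.008. It is in the keeper from 0.045 on. The handle is in line with the notch at a value between 0.055 and 0.085 that differs each time. Friction about 3 N; it stays where it is left.
- handle (a joint): Turn of the handle about the bolt's axis, rad: 0 straight up, growing as it swings down to the barrel's -x side (to the robot), 1.30 fully down at its stop. Starts hanging at 0.95 to 1.25, before the rail. Its stem meets the rail's top at about 0.8 (0.9 pressed) and clears it below 0.75; only in the notch can it go lower. It stays where it is left; about 1 N at the ball turns it.
- knob (a point): Centre of the steel ball, 21 mm diameter, at the handle's end, 70 mm from the bolt's axis; the stem is 10 mm thick, square to the bolt. In the barrel's frame: x = -70 sin(handle), y = bolt, z = 26 + 70 cos(handle) mm. It turns easily between fingers closing along the barrel's y. A push on it is doubled where the stem bears on the rail, half way along.
- spice_jar: Small closed jar, 44 mm diameter, 62 mm tall, standing on the chest; origin at its foot. Leave alone.
- spoon: Wooden spoon, 180 mm long, lying on the chest near its -x edge, along the chest's y; origin below its middle. Leave alone.
- salt_dish: Ceramic salt dish, 80 mm diameter, on the turntable; origin under its foot. Leave alone.
- cruet: Glass cruet, 68 mm diameter, 135 mm tall, on the turntable; origin under its foot. Leave alone.
- bucket_lid: Red plastic bucket lid, 220 mm diameter, lying on the table; origin under its centre. Leave alone.
- masher: Wooden masher, 72 mm diameter, 203 mm tall, standing on its head beside the chest; origin under it. Leave alone.

How it is judged (in metres and radians):
On the way:
1. the bolt is slid across into the keeper with its handle raised (value of joint bolt above 0.045 m and value of joint handle below 1 rad), for 0.1 s.
At the end, for the whole second after the job is handed in: The bolt is across in its keeper (joint bolt over 0.050), its handle is turned down in the rail's notch to within 0.1 rad of its stop (joint handle over 1.2), and the handle is let go (value of joint bolt above 0.05 m and value of joint handle above 1.2 rad and contact force between the fingers and barrel below 0.1 N); the robot touches nothing.
It fails at once if the handle is forced against the rail (over 30 N) (contact force between barrel and chest above 30 N).
It fails at once if a bystander is displaced by more than 20 mm (distance of any of spice_jar, spoon, salt_dish, cruet, bucket_lid, masher from where it was at the start of the episode above 0.02 m).
It also fails if it takes over 72 s, if anything falls off the work surface, if the arm or the gripper's body presses on something with over 40 N, if the wrist force passes 120 N, or if a joint passes its speed limit or range.

## Working session

There is one attempt and no reset: what is moved stays moved. The work goes in short steps, Python scripts to look and compute and a tool call to move; the robot and the scene stay as the last step left them, time stands still between calls to the robot, and variables do not carry over. Pictures are saved under pics/ and viewed, at most 10 in all, crops included, and the job is handed in when it is done.

Besides the shell and the picture viewer there is one more tool, called after "Call:" as name(argument=value, ...) on one line, values as JSON. send_rows: Moves the arm, as the interface text tells. Its arguments: {"type":"object","properties":{"commands":{"type":"array"},"force":{"type":"number"}},"required":["commands"]}

```bash
mkdir -p pics; ls; cat > h.py <<'E'
import numpy as np, cv2
from workcell import manip
def load(n):
    d=np.load(f'pics/{n}.npz'); return d['p'],d['d'],d['K'],float(d['k1']),d['E']
def snap(cam,n):
    p,d=manip.capture(cam); i=manip.camera_info(cam)
    np.savez(f'pics/{n}.npz',p=p,d=d,K=i['K'],k1=i['k1'],E=i['extrinsics'])
    cv2.imwrite(f'pics/{n}.png',p[:,:,::-1])
def slopes(uv,K,k1):
    uv=np.atleast_2d(np.float64(uv))[:,None,:]
    return cv2.undistortPoints(uv,np.array(K),np.array([k1,0,0,0.]))[:,0]
def ray(n,uv):
    p,d,K,k1,E=load(n); s=slopes(uv,K,k1); R,t=E[:3,:3],E[:3,3]
    D=np.c_[s[:,0],-s[:,1],-np.ones(len(s))]@R
    return -R.T@t,D
def onz(n,uv,z):
    c,D=ray(n,uv); return c+D*((z-c[2])/D[:,2])[:,None]
def ondepth(n,uv):
    p,d,*_=load(n); c,D=ray(n,uv); u=np.atleast_2d(uv).round().astype(int)
    return c+D*d[u[:,1],u[:,0]][:,None]
def proj(n,X):
    p,d,K,k1,E=load(n); X=np.atleast_2d(X)@E[:3,:3].T+E[:3,3]
    return cv2.projectPoints((X*[1,-1,-1])[:,None],np.zeros(3),np.zeros(3),np.array(K),np.array([k1,0,0,0.]))[0][:,0]
E
python3 - <<'E'
from h import *
for c in('scene','top'):
    snap(c,c+'0'); i=manip.camera_info(c); print(i['K'],i['k1'],i['extrinsics'])
print(manip.read_state())
E
```

```text
pics
[[452.62979877   0.         251.9397378 ]
 [  0.         452.62979877 191.05096375]
 [  0.           0.           1.        ]] -0.062492681057647416 [[ 2.94972123e-01  9.55414633e-01 -1.32032620e-02 -1.97142556e+02]
 [-6.67424874e-01  2.15907906e-01  7.12690545e-01  2.11457211e+02]
 [ 6.83765664e-01 -2.01411658e-01  7.01354305e-01 -1.84036510e+03]
 [ 0.00000000e+00  0.00000000e+00  0.00000000e+00  1.00000000e+00]]
[[468.72552212   0.         258.35471847]
 [  0.         468.72552212 191.19294014]
 [  0.           0.           1.        ]] -0.09752344895227766 [[-2.18853801e-02 -9.99755863e-01  3.04034275e-03  6.59608096e+01]
 [ 9.91683672e-01 -2.13226976e-02  1.26920591e-01 -5.40024095e+02]
 [-1.26824777e-01  5.79276364e-03  9.91908221e-01 -1.57439736e+03]
 [ 0.00000000e+00  0.00000000e+00  0.00000000e+00  1.00000000e+00]]
{'time': 0.1, 'joint_positions': array([ 1.07650566e+00,  5.28371209e-01,  1.43376505e+00, -1.58523680e-05,
        1.18141506e+00, -1.78487462e-01]), 'dq': array([ 0.00071077, -0.00273578, -0.00543776,  0.00069799, -0.00017049,
        0.0013965 ]), 'joint_torque': array([-7.87905883e-04, -4.40985024e+01, -1.77149910e+01,  6.34404388e-02,
        5.34057396e-02, -4.33777336e-05]), 'position': array([193.77623169, 593.53634599, 235.67359454]), 'ee_rot': array([ 1.57243206e-01,  9.87559424e-01, -9.26863690e-04, -3.16339892e-04]), 'wrist_force': array([-0.11035034,  0.03891746, -0.34161962]), 'ft_torque': array([-0.01319483,  0.00427749,  0.03023219]), 'grip_force': 0.0, 'grip_width': 87.10109349470407}
```

View pics/scene0.png

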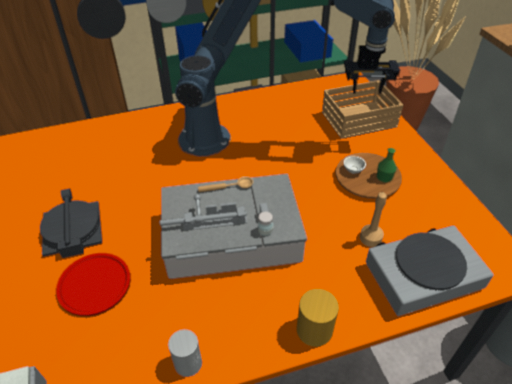

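View pics/top0.png

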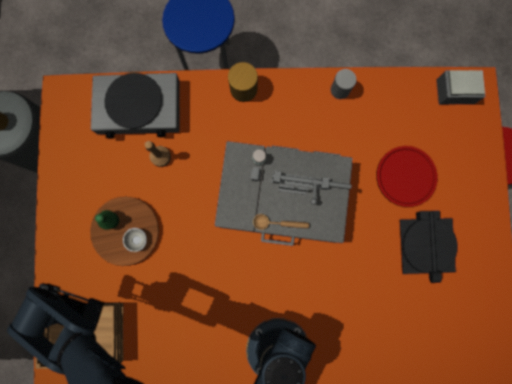

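The scene view shows the chest around (230,225) with the bolt near (205,213). In the top view the chest is around (285,192) and the handle near (317,195). I'll enlarge both.

```bash
python3 - <<'E'
from h import *
a=load('scene0')[0][170:260,150:310]; b=load('top0')[0][135:250,210:360]
f=lambda x,w,h:cv2.resize(x,(w,h),interpolation=cv2.INTER_CUBIC)
cv2.imwrite('pics/zs.png',f(a,800,450)[:,:,::-1]); cv2.imwrite('pics/zt.png',f(b,780,598)[:,:,::-1])
E
```

```text
(no output)
```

View pics/zs.png

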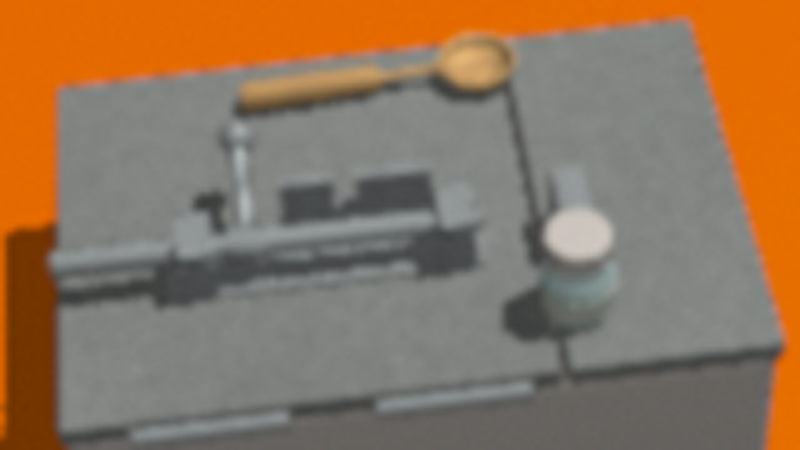

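View pics/zt.png

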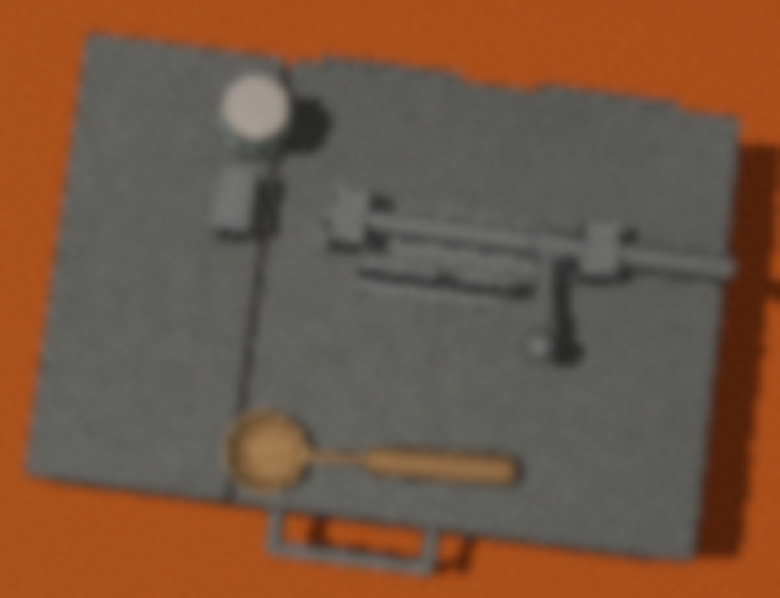

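Scene crop: ball at (236,130), rail behind the rod with a notch near (345,182). The rail's beginning is near (283,190). Top crop: ball at (540,345), rod from (380,222) to (728,266), chest corners visible.

```bash
python3 - <<'E'
from h import *
zs=lambda P:np.array(P,float)/5+[150-.4,170-.4]
zt=lambda P:np.array(P,float)/5.2+[210-.4,135-.4]
C=onz('top0',zt([[95,38],[735,118],[693,555],[30,470]]),120)
print('corners',C.round(1)); n=lambda v:np.linalg.norm(v)
print([round(n(C[i]-C[i-1]),1) for i in range(4)])
ey=(C[0]-C[1]+C[3]-C[2])[:2]; yaw=np.arctan2(-ey[0],ey[1]); print('yaw chest',yaw, C.mean(0))
A=onz('top0',zt([[380,222],[728,266]]),154-4); d=(A[0]-A[1])[:2]; print('axis',A.round(1),np.arctan2(-d[0],d[1]))
def tri(s,t):
    c1,D1=ray('scene0',[s]);c2,D2=ray('top0',[t]);D1=D1[0]/n(D1[0]);D2=D2[0]/n(D2[0])
    k=np.linalg.lstsq(np.c_[D1,-D2],c2-c1,rcond=None)[0]; p,q=c1+k[0]*D1,c2+k[1]*D2
    return (p+q)/2,n(p-q)
b,g=tri(zs([236,130]),zt([540,345])); print('ball',b,g, ondepth('scene0',zs([[236,130]])),ondepth('top0',zt([[540,345]])))
y=yaw; ex=np.array([np.cos(y),np.sin(y)]); ev=np.array([-np.sin(y),np.cos(y)])
print('ball->axis perp', (b[:2]-A[:,:2])@ex)
R=onz('scene0',zs([[283,190],[333,183],[357,180],[432,172]]),164)
print('rail',R.round(1)); print('rel ball x,y',((R[:,:2]-b[:2])@np.c_[ex,ev]).round(1))
K=onz('top0',zt([[235,200]]),161); print('keeper rel ball',(K[:,:2]-b[:2])@np.c_[ex,ev])
S=onz('top0',zt([[255,105]]),182); print('jar rel',(S[:,:2]-b[:2])@np.c_[ex,ev])
s=onz('top0',zt([[370,463],[515,468]]),130); print('spoon rel',(s[:,:2]-b[:2])@np.c_[ex,ev])
E
```

```text
corners [[ 696.3  151.6  120. ]
 [ 636.4 -252.7  120. ]
 [ 361.8 -213.7  120. ]
 [ 423.6  195.6  120. ]]
[np.float64(276.2), np.float64(408.7), np.float64(277.3), np.float64(413.9)]
yaw chest -0.1484642608122664 [529.53188193 -29.81352231 120.        ]
axis [[ 569.7  -23.8  150. ]
 [ 537.8 -237.6  150. ]] -0.14790481466521202
ball [ 488.76801936 -115.89420251  176.95310724] 0.7116405953796381 [[ 486.09745472 -115.22952672  174.19614693]] [[ 488.07773651 -115.5094342   182.89464927]]
ball->axis perp [-66.37781942 -66.49872295]
rail [[533.7 -98.1 164. ]
 [537.3 -68.4 164. ]
 [539.3 -54.2 164. ]
 [546.6  -9.9 164. ]]
rel ball x,y [[ 41.8  24.3]
 [ 40.9  54.1]
 [ 40.8  68.5]
 [ 41.5 113.4]]
keeper rel ball [[ 66.8395601  192.91452599]]
jar rel [[122.70950326 187.78394594]]
spoon rel [[-80.14268178  90.44130337]
 [-71.99262724   1.37357301]]
```

Call:
send_rows(commands=[[0, 0, -3, -0.084, 1], [0, 0, -3, -0.083, 1], [-2.4, -4, 0, 0, 1], [-2.4, -4, 0, 0, 1], [-2.4, -4, 0, 0, 1], [-2.4, -4, 0, 0, 1], [-2.4, -4, 0, 0, 1], [-2.4, -4, 0, 0, 1], [-2.4, -4, 0, 0, 1], [-2.4, -4, 0, 0, 1], [-2.4, -4, 0, 0, 1], [-2.4, -4, 0, 0, 1]], force=8)

```text
time: 1.3
position: [372.2, 161.1, 296.5]
ee_rot: [0.074, 0.997, 0.0, -0.0]
wrist_force: [0.8, 0.2, 0.3]
grip_width: 87.1
grip_force: 0.0
```

Call:
send_rows(commands=[[-2.2, -3.6, 0, 0, 1], [-2.2, -3.6, 0, 0, 1], [-2.2, -3.6, 0, 0, 1], [-2.2, -3.6, 0, 0, 1], [-2.2, -3.6, 0, 0, 1], [-2.2, -3.6, 0, 0, 1], [-2.2, -3.6, 0, 0, 0.2], [0, 0, 0, 0, 0.2], [0, 0, 0, 0, 0.2], [0, 0, 0, 0, 0.2]])

```text
time: 2.3
position: [486.1, -108.0, 296.1]
ee_rot: [0.074, 0.997, 0.001, -0.001]
wrist_force: [-0.3, -0.4, -0.1]
grip_width: 62.6
grip_force: 0.0
```

```bash
python3 - <<'E'
from h import *
s=manip.read_state(); print(s['position'],s['ee_rot'],s['wrist_force'],s['grip_width'])
y=-.148; M=np.array([[np.cos(y),np.sin(y)],[-np.sin(y),np.cos(y)]])
d=M@(np.array([488.5,-115.7])-s['position'][:2]); print('tool x,y cm',-d[0]/10,d[1]/10)
E
```

```text
[ 486.07232012 -108.04584192  296.06239793] [ 7.41165296e-02  9.97248969e-01  5.59851632e-04 -9.59684009e-04] [-0.26737908 -0.35737792 -0.11982137] 62.61078139543183
tool x,y cm -0.3529824820547901 -0.7212496256076344
```

Call:
send_rows(commands=[[-0.35, -0.7, 3, 0, 0.2], [0, 0, 3, 0, 0.2], [0, 0, 2.5, 0, 0.2], [0, 0, 2, 0, 0.2], [0, 0, 1.3, 0, 0.2], [0, 0, 1, 0, 0.2], [0, 0, 0, 0, 0.2], [0, 0, 0, 0, 0.2]])

```text
time: 3.1
position: [489.6, -116.0, 169.0]
ee_rot: [0.074, 0.997, -0.0, 0.0]
wrist_force: [0.4, -0.9, 0.8]
grip_width: 52.0
grip_force: 0.0
```

```bash
python3 - <<'E'
from h import *
snap('scene','s1');snap('top','t1')
a=load('s1')[0][150:220,160:250]; b=load('t1')[0][150:240,260:360]
f=lambda x,w,h:cv2.resize(x,(w,h),interpolation=cv2.INTER_CUBIC)
cv2.imwrite('pics/z1.png',np.hstack([f(a,400,311),f(b,346,311)])[:,:,::-1])
print(manip.read_state()['position'])
E
```

```text
[ 490.04182459 -116.51564233  169.44407226]
```

View pics/z1.png

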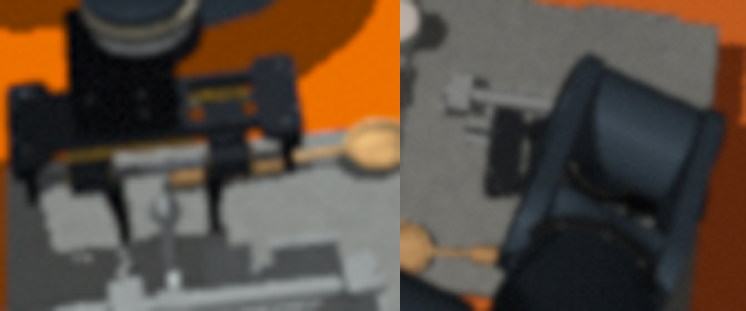

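The ball (left panel at about (165,210)) sits between the fingertips at (123,240) and (215,230), so I'll close.

Call:
send_rows(commands=[[0, 0, 0, 0, -0.4], [0, 0, 0, 0, -0.7], [0, 0, 0, 0, -0.7], [0, 0, 0, 0, -0.7], [0, 0, 0, 0, -0.7], [0, 0, 0, 0, -0.7]], force=12)

```text
time: 3.8
position: [489.4, -116.9, 168.6]
ee_rot: [0.074, 0.997, -0.0, -0.0]
wrist_force: [-1.3, -2.0, 0.9]
grip_width: 19.5
grip_force: 12.0
```

Call:
send_rows(commands=[[-0.3, 0, -0.65, 0, -0.7], [-0.35, 0, -0.6, 0, -0.7], [0, 0, 0, 0, -0.7], [0, 0, 0, 0, -0.7]])

```text
time: 4.2
position: [495.5, -117.7, 181.5]
ee_rot: [0.074, 0.997, -0.0, -0.0]
wrist_force: [-3.7, -2.9, 1.6]
grip_width: 19.9
grip_force: 12.0
```

Call:
send_rows(commands=[[-0.4, 0, -0.6, 0, -0.7], [-0.45, 0, -0.55, 0, -0.7], [-0.5, 0, -0.45, 0, -0.7], [-0.55, 0, -0.4, 0, -0.7], [0, 0, 0, 0, -0.7], [0, 0, 0, 0, -0.7]])

```text
time: 4.8
position: [515.6, -120.5, 202.3]
ee_rot: [0.074, 0.997, -0.0, 0.001]
wrist_force: [-4.1, -2.5, 5.4]
grip_width: 19.8
grip_force: 12.0
```

```bash
python3 - <<'E'
from h import *
snap('scene','s2')
a=load('s2')[0][160:230,160:250]
cv2.imwrite('pics/z2.png',cv2.resize(a,(720,560),interpolation=cv2.INTER_CUBIC)[:,:,::-1])
E
```

```text
(no output)
```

View pics/z2.png

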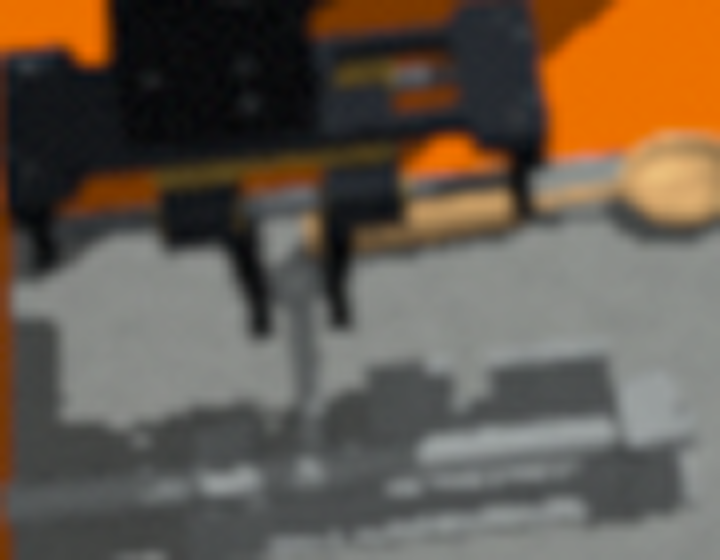

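The ball (295,280) is in the fingers and the stem stands well above the rail. I estimate handle ≈ 0.58 and about 62 mm of slide to the notch.

Call:
send_rows(commands=[[0, 0.4, 0, 0, -0.7], [0, 0.5, 0, 0, -0.7], [0, 0.5, 0, 0, -0.7], [0, 0.5, 0, 0, -0.7], [0, 0.5, 0, 0, -0.7], [0, 0.5, 0, 0, -0.7], [0, 0.5, 0, 0, -0.7], [0, 0.5, 0, 0, -0.7], [0, 0.5, 0, 0, -0.7], [0, 0.5, 0, 0, -0.7], [0, 0.4, 0, 0, -0.7], [0, 0, 0, 0, -0.7]])

```text
time: 6.05
position: [523.4, -67.5, 202.1]
ee_rot: [0.074, 0.997, 0.0, 0.001]
wrist_force: [-3.8, -0.5, 5.9]
grip_width: 19.9
grip_force: 12.0
```

```bash
cat > st.py <<'E'
from h import *
y=-.148; M=np.array([[np.cos(y),np.sin(y)],[-np.sin(y),np.cos(y)]])
def st():
    s=manip.read_state(); u=M@s['position'][:2]; f=M@s['wrist_force'][:2]
    dx,dz=u[0]-567,s['position'][2]+5-146
    print('x %.1f y-43 %.1f z %.1f h %.2f r %.1f | F x %.1f y %.1f z %.1f grip %.1f w %.1f'%(dx,u[1]+43.1,dz,np.arctan2(-dx,dz),np.hypot(dx,dz),*f,s['wrist_force'][2],s['grip_force'],s['grip_width']))
if __name__=='__main__': st()
E
python3 - <<'E'
from st import *
st(); snap('scene','s3')
a=load('s3')[0][160:230,175:265]
cv2.imwrite('pics/z3.png',cv2.resize(a,(720,560),interpolation=cv2.INTER_CUBIC)[:,:,::-1])
E
```

```text
x -39.3 y-43 53.5 z 61.1 h 0.57 r 72.7 | F x -3.7 y -1.1 z 5.9 grip 12.0 w 19.9
```

View pics/z3.png

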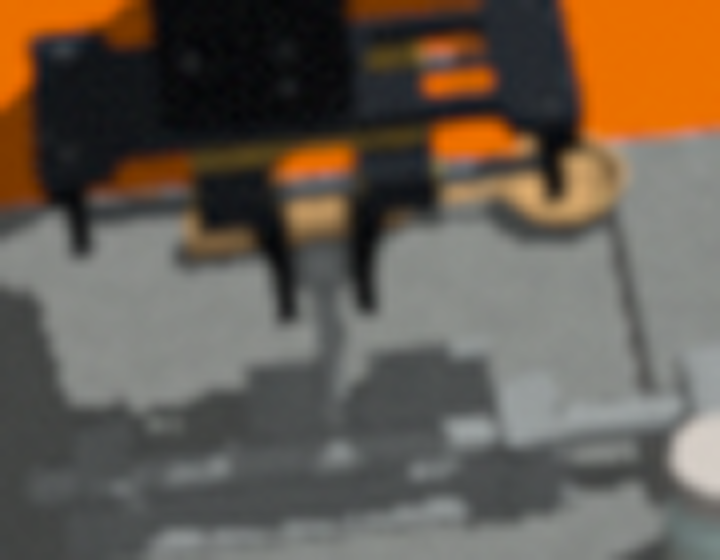

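Call:
send_rows(commands=[[0.42, 0, 0.24, 0, -0.7], [0.4, 0, 0.28, 0, -0.7], [0, 0, 0, 0, -0.7], [0, 0, 0, 0, -0.7]])

```text
time: 6.5
position: [515.8, -66.6, 195.7]
ee_rot: [0.075, 0.997, 0.0, 0.001]
wrist_force: [3.7, 0.5, -2.2]
grip_width: 19.7
grip_force: 12.0
```

```bash
python3 st.py
```

```text
x -47.0 y-43 53.3 z 54.7 h 0.71 r 72.1 | F x 3.6 y 1.1 z -2.2 grip 12.0 w 19.7
```

Call:
send_rows(commands=[[0.15, 0, 0.15, 0, -0.7], [0.15, 0, 0.15, 0, -0.7], [0, 0, 0, 0, -0.7], [0, 0, 0, 0, -0.7]])

```text
time: 6.9
position: [512.9, -66.2, 192.9]
ee_rot: [0.075, 0.997, 0.0, 0.002]
wrist_force: [5.7, 1.4, -2.9]
grip_width: 20.1
grip_force: 12.0
```

```bash
python3 st.py
```

```text
x -50.0 y-43 53.3 z 51.9 h 0.77 r 72.1 | F x 5.4 y 2.3 z -2.9 grip 12.0 w 20.1
```

Call:
send_rows(commands=[[0.05, 0, 0.18, 0, -0.7], [0, 0, 0, 0, -0.7], [0, 0, 0, 0, -0.7]])

```text
time: 7.2
position: [511.8, -66.0, 191.6]
ee_rot: [0.074, 0.997, 0.0, 0.001]
wrist_force: [3.8, 2.7, 2.4]
grip_width: 19.9
grip_force: 12.0
```

```bash
python3 st.py
```

```text
x -51.0 y-43 53.3 z 50.6 h 0.79 r 71.8 | F x 3.4 y 3.3 z 2.4 grip 12.0 w 19.9
```

Call:
send_rows(commands=[[0.05, 0.1, 0.06, 0, -0.7], [0, 0.1, 0, 0, -0.7], [0, 0.1, 0, 0, -0.7], [0, 0, 0, 0, -0.7]])

```text
time: 7.6
position: [511.1, -64.1, 190.4]
ee_rot: [0.074, 0.997, -0.001, 0.0]
wrist_force: [3.7, -1.5, -1.0]
grip_width: 20.0
grip_force: 12.0
```

```bash
python3 st.py
```

```text
x -52.1 y-43 55.1 z 49.4 h 0.81 r 71.8 | F x 3.9 y -0.9 z -1.0 grip 12.0 w 20.0
```

Call:
send_rows(commands=[[0.08, 0, 0.12, 0, -0.7], [0.06, 0, 0.1, 0, -0.7], [0, 0, 0, 0, -0.7]])

```text
time: 7.9
position: [509.5, -62.5, 188.2]
ee_rot: [0.075, 0.997, 0.001, 0.0]
wrist_force: [4.3, 0.7, 2.1]
grip_width: 20.1
grip_force: 12.0
```

```bash
python3 st.py
```

```text
x -53.9 y-43 56.4 z 47.2 h 0.85 r 71.6 | F x 4.2 y 1.3 z 2.1 grip 12.0 w 20.1
```

Call:
send_rows(commands=[[0.05, 0, 0.12, 0, -0.7], [0, 0, 0, 0, -0.7], [0, 0, 0, 0, -0.7]])

```text
time: 8.2
position: [508.3, -61.5, 186.4]
ee_rot: [0.075, 0.997, 0.001, -0.001]
wrist_force: [5.0, 4.1, -0.4]
grip_width: 19.9
grip_force: 12.0
```

```bash
python3 st.py
```

```text
x -55.2 y-43 57.2 z 45.4 h 0.88 r 71.5 | F x 4.4 y 4.8 z -0.4 grip 12.0 w 19.9
```

Call:
send_rows(commands=[[0.05, 0.1, 0.12, 0, -0.7], [0.08, 0, 0.12, 0, -0.7], [0, 0, 0, 0, -0.7], [0, 0, 0, 0, -0.7]])

```text
time: 8.6
position: [506.8, -60.8, 184.1]
ee_rot: [0.074, 0.997, 0.001, -0.001]
wrist_force: [1.8, 4.3, 1.3]
grip_width: 19.3
grip_force: 12.0
```

```bash
python3 st.py
```

```text
x -56.8 y-43 57.7 z 43.1 h 0.92 r 71.3 | F x 1.2 y 4.5 z 1.3 grip 12.0 w 19.3
```

```bash
python3 - <<'E'
from st import *
snap('scene','s4')
a=load('s4')[0][170:220,185:250]
cv2.imwrite('pics/z4.png',cv2.resize(a,(780,600),interpolation=cv2.INTER_CUBIC)[:,:,::-1])
E
```

```text
(no output)
```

View pics/z4.png

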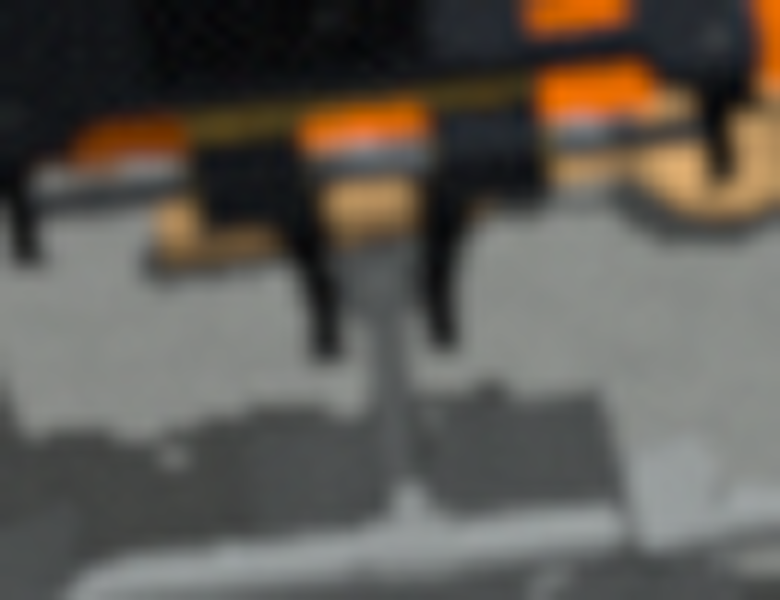

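The stem at (393,410) seems to lie in or right at the notch gap. The left rail part ends beside it, and a light gap shows on its right near (420,410). Forces are small, so I'll carry on gently.

Call:
send_rows(commands=[[0.08, 0.1, 0.14, 0, -0.7], [0.08, 0, 0.14, 0, -0.7], [0, 0, 0, 0, -0.7], [0, 0, 0, 0, -0.7]])

```text
time: 9.05
position: [505.5, -60.2, 181.5]
ee_rot: [0.074, 0.997, 0.0, -0.001]
wrist_force: [-0.7, 3.6, 2.6]
grip_width: 19.5
grip_force: 12.0
```

```bash
python3 - <<'E'
from st import *
st()
c,D=ray('s4',[[185+372/12-.46,170+270/12-.46]]); D=D[0]
cb=np.r_[M@c[:2],c[2]]; Db=np.r_[M@D[:2],D[2]]
k=(57.7-43.1-cb[1])/Db[1]; p=cb+k*Db-[567,0,146]; print('ball s4 by y',p,np.arctan2(-p[0],p[2]))
E
```

```text
x -58.2 y-43 58.1 z 40.5 h 0.96 r 70.9 | F x -1.2 y 3.5 z 2.6 grip 12.0 w 19.5
ball s4 by y [-59.6539675   14.6         43.38868738] 0.941956363485759
```

Call:
send_rows(commands=[[0.17, 0.05, 0.24, 0, -0.7], [0.15, 0.05, 0.25, 0, -0.7], [0.15, 0, 0.26, 0, -0.7], [0, 0, 0, 0, -0.7], [0, 0, 0, 0, -0.7]])

```text
time: 9.55
position: [501.8, -59.2, 173.9]
ee_rot: [0.074, 0.997, -0.0, -0.0]
wrist_force: [-0.9, -0.5, -1.5]
grip_width: 19.7
grip_force: 12.0
```

```bash
python3 st.py
```

```text
x -62.0 y-43 58.5 z 32.9 h 1.08 r 70.2 | F x -0.8 y -0.7 z -1.5 grip 12.0 w 19.7
```

Swinging down freely. I'll continue towards the stop.

Call:
send_rows(commands=[[0.14, 0, 0.27, 0, -0.7], [0.12, 0, 0.28, 0, -0.7], [0.11, 0, 0.28, 0, -0.7], [0, 0, 0, 0, -0.7], [0, 0, 0, 0, -0.7]])

```text
time: 10.05
position: [498.8, -58.7, 165.9]
ee_rot: [0.074, 0.997, -0.0, 0.0]
wrist_force: [1.4, -2.8, -2.0]
grip_width: 19.6
grip_force: 12.0
```

```bash
python3 st.py
```

```text
x -65.0 y-43 58.6 z 24.9 h 1.21 r 69.6 | F x 1.8 y -2.5 z -2.0 grip 12.0 w 19.6
```

Call:
send_rows(commands=[[0.1, 0, 0.28, 0, -0.7], [0.08, 0, 0.28, 0, -0.7], [0, 0, 0, 0, -0.7], [0, 0, 0, 0, -0.7]])

```text
time: 10.45
position: [497.8, -58.5, 161.7]
ee_rot: [0.074, 0.997, -0.001, 0.002]
wrist_force: [0.0, -3.0, 8.2]
grip_width: 20.2
grip_force: 12.0
```

```bash
python3 st.py
```

```text
x -66.1 y-43 58.6 z 20.7 h 1.27 r 69.2 | F x 0.5 y -3.0 z 8.2 grip 12.0 w 20.2
```

The upward force has risen to 8 N and motion has stalled near 1.3 rad, so this is the stop. Letting go and rising.

Call:
send_rows(commands=[[0, 0, -0.05, 0, -0.2], [0, 0, 0, 0, 0.0], [0, 0, 0, 0, 0.2], [0, 0, 0, 0, 0.2], [0, 0, 0, 0, 0.2], [0, 0, -1, 0, 0.2], [0, 0, -3, 0, 0.2], [0, 0, -4, 0, 0.2], [0, 0, -4, 0, 0.2], [0, 0, 0, 0, 0.2], [0, 0, 0, 0, 0.2]])

```text
time: 11.55
position: [496.9, -58.0, 282.4]
ee_rot: [0.074, 0.997, -0.0, 0.001]
wrist_force: [-0.4, 1.0, -0.3]
grip_width: 52.5
grip_force: 0.0
```

```bash
python3 - <<'E'
from st import *
st(); snap('scene','s5')
a=load('s5')[0][165:225,170:250]
cv2.imwrite('pics/z5.png',cv2.resize(a,(800,600),interpolation=cv2.INTER_CUBIC)[:,:,::-1])
E
```

```text
x -67.0 y-43 59.0 z 141.4 h 0.44 r 156.5 | F x -0.5 y 1.0 z -0.3 grip 0.0 w 52.5
```

View pics/z5.png

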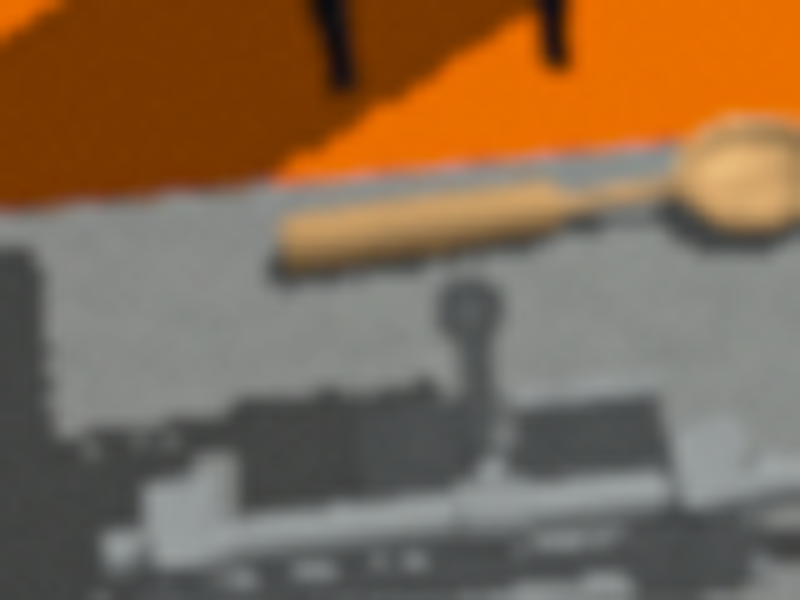

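The ball (468,308) hangs low through the notch, clear of the fingers, with the spoon in place. I'll check its angle before handing in.

```bash
python3 - <<'E'
from st import *
c,D=ray('s5',[[216.35,195.35]]); D=D[0]
cb=np.r_[M@c[:2],c[2]]; Db=np.r_[M@D[:2],D[2]]
for x in(-66,-67.4):
    k=(x+567-cb[0])/Db[0]; p=cb+k*Db-[567,0,146]; print(p,np.arctan2(-p[0],p[2]))
E
```

```text
[-66.          16.22611917  22.84487517] 1.237569326573644
[-67.4         16.26456975  21.45313287] 1.2626401005273236
```

Both estimates say about 1.25, which leaves little margin over 1.2. I'll check it by touch, lowering the shut fingertips onto the ball: contact is expected at TCP z ≈ 189 at the stop and 196 at 1.2 rad.

Call:
send_rows(commands=[[0, 0, 0, 0, -1], [0, 0, 0, 0, -1], [0, 0, 0, 0, -1], [0, 0, 2, 0, -1], [0, 0, 3, 0, -1], [0, 0, 2, 0, -1], [0, 0, 1.2, 0, -1], [0, 0, 0.5, 0, -1], [0, 0, 0.2, 0, -1], [0, 0, 0, 0, -1], [0, 0, 0, 0, -1]])

```text
time: 12.7
position: [497.1, -58.1, 192.6]
ee_rot: [0.074, 0.997, -0.0, 0.001]
wrist_force: [1.0, -0.3, 0.6]
grip_width: 0.7
grip_force: 0.0
```

Call:
send_rows(commands=[[0, 0, 0.15, 0, -1], [0, 0, 0.15, 0, -1], [0, 0, 0, 0, -1], [0, 0, 0, 0, -1]])

```text
time: 13.1
position: [496.8, -58.0, 189.3]
ee_rot: [0.074, 0.997, -0.0, 0.0]
wrist_force: [-0.4, 0.8, 1.8]
grip_width: 1.1
grip_force: 0.8
```

Call:
send_rows(commands=[[0, 0, 0.12, 0, -1], [0, 0, 0, 0, -1], [0, 0, 0, 0, -1]])

```text
time: 13.4
position: [496.8, -58.1, 188.6]
ee_rot: [0.074, 0.997, -0.0, 0.0]
wrist_force: [-1.6, 0.2, 6.8]
grip_width: 0.1
grip_force: 3.6
```

The ball stops firmly at TCP z ≈ 189, which matches the 1.30 stop. Withdrawing.

Call:
send_rows(commands=[[0, 0, -1, 0, -1], [0, 0, -3, 0, -1], [0, 0, -4, 0, -1], [0, 0, -4, 0, -1], [0, 0, 0, 0, -1], [0, 0, 0, 0, -1]])

```text
time: 14.0
position: [496.7, -58.0, 308.8]
ee_rot: [0.074, 0.997, -0.0, 0.001]
wrist_force: [-0.6, 0.2, -0.8]
grip_width: 0.4
grip_force: 0.0
```

```bash
python3 -c "
from h import *
s=manip.read_state(); print(s['position'],s['wrist_force']); print(manip.finish_job())"
```

```text
[496.67475101 -57.95570629 308.79231332] [-0.6382778   0.23947524 -0.7849136 ]
the job is handed in; nothing more can be done
None
```

The chest is bolted: the bolt was slid about 59 mm into its keeper, and the handle is turned down in the notch to its stop and let go. The job is handed in at 14 s; the hand-in returned no verdict.

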